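# Mirror the reagent bottles for the class

### The arm

A 6-joint arm with a two-finger parallel gripper is mounted at the origin on the work surface. World frame = base frame: x ahead of the robot, y to its left, z up, the work surface at z = 0. Lengths are in m, angles in rad, forces in N, time in s.
With the tool pointing down it reaches from about 0.225 to 0.875 m from the base axis. Payload 3.4 kg.
Tool frame: the origin (TCP) lies at the very end of the fingers, on their centre line; the grasp point (between the pads) lies 19 mm behind it (grip_depth is the distance from the TCP to the grasp point, in m); z points along the fingers, y is the direction in which the jaws open and shut (so a half turn about z gives the same grasp; the last joint's range is limited). The gripper opens to 85 mm and grips with 20 to 120 N. Pads are 22 mm wide; open, the fingers measure 114 mm over their backs; the gripper's body (76 mm by 85 mm) begins 54 mm behind the grasp point. The pads swing forward as they close: fully open they stand 13 mm farther back than shut.
Start: joints at [1.109, 0.276, 1.505, -0, 1.361, -0.121], TCP at [0.192, 0.542, 0.202] pointing down, gripper open.
Joint ranges: [-2.89, 2.89], [-0.75, 2.08], [0.22, 2.7], [-1.18, 4.32], [0.11, 2.71], [-2.7, 2.7]. Speed limits (rad/s): [2.57, 2.57, 3.14, 3.14, 3.14, 3.14].

### API

Orientations are given as a unit quaternion [x, y, z, w].
In Python, from bench import sense, camera, hand_in, grip_depth gives the robot as it stands. The module is installed in compiled form; this text tells all that it offers.
- The arm moves only by the tool jog_arm, never from a script. Its argument "series" is a list of rows, each a list of 3 entries, a list of its own where there are three numbers: the turn, a rotation vector about the tool's x, y, z in degrees, then the shift along the tool's x, y, z in mm, then the gripper command: -1 is fully open, 1 is shut, values between are in proportion. A call has exactly 8 rows; each row shifts and turns the commanded pose from where the row before left it, along the tool's axes as they then stand; what a row does not reach is not made up. A row lasts 1/8 s, in which the tool goes at most 62.5 mm and 10.7 degrees, less where a joint would pass 70% of its speed; a pose out of reach is approached as far as the arm can. A call is refused whole if a number of a shift passes 62.5 or a number of a turn 10.7, either way. A call with a gripper value outside its range is refused whole. The fingers move at their own pace and stop on an object; "squeeze" is the grip in N (left out, the last holds). Time passes only in rows, so rows that do not move let the fingers close, or fill a call up. It gives the time, the measured TCP pose, the force and the opening at its end, in the units of the state.
- sense(): the state, without advancing time (a new reading comes with each control period).
- camera(name): name is "scene" or "top" or "wrist"; returns a dict with "img" (400x640x3 uint8, red, green, blue), "camera_matrix" (3x3 intrinsics, pixels), "R" (3x3) and "t" (3): a world point X has camera coordinates R X + t; the wrist camera has in their place "tool_from_camera" (4x4, takes a point from camera to tool coordinates, whose origin is the TCP and whose axes are the flange's). Camera axes: x right, y down, z forward; pixel columns grow to the right and rows downward; lengths in m; the calibration is good to about 2 mm. A picture is of the moment at which its call begins: read the wrist's pose just before it. There is no depth.
- hand_in(): hands the job in, once; it reports no verdict.
The state is a dict: "time_s": time; "joint_positions": joint angles; "dq": joint speeds; "effort": joint torques, N m; "position": TCP position; "eef_rot": TCP orientation; "ft_force": force on the tool from outside, world axes, zero at the start; "moment": the same for the moment, N m; "width": opening from 0.0 (shut) to 1.0 (fully open).
Only numpy, scipy, OpenCV 4.12 (cv2) and the standard library are available. Lean on these libraries where they do the work, as an engineer would, in place of code of your own. Each camera call takes 0.05 s, during which the arm holds its last target. There are 200 camera calls.

### The job

Move the four reagent bottles from the rack with orange ends into the wells of the empty rack with grey ends, in the reverse order: the bottle at the left end of the orange rack (as the robot sees it) goes to the right end of the grey rack, the next one beside it, and so on, so that the pupils across the table read the row the way it was prepared. They are glass: keep them upright, set each one gently down on the floor of its well, and leave all four standing free.

Things in the scene. Friction and masses are not known exactly. Their poses are not given: they have to be found in the camera images.
- prep_rack: Preparation rack: white, ORANGE end plates, fixed, 74 x 260 mm, four 54 x 54 mm wells in a row, centred at y = -93, -31, 31, 93 mm; floors 8 mm above the table; walls 8 mm thick, 24 mm high; end plates 45 mm high. Origin: centre of underside, on the table; y along the row to the robot's left, x across it away from the robot (turned up to 17 deg). Full at the start; on the left or right.
- show_rack: Demonstration rack: white, GREY end plates, fixed, 74 x 260 mm, four 54 x 54 mm wells in a row, centred at y = -93, -31, 31, 93 mm; floors 8 mm above the table; walls 8 mm thick, 24 mm high; end plates 45 mm high. Origin: centre of underside, on the table; y along the row to the robot's left, x across it away from the robot (turned up to 17 deg). Empty at the start; on the other side.
- red_bottle: Loose amber glass bottle with a red cap, about 0.1 kg: round body 36 mm in diameter, straight up to 68 mm, then shoulder and cap (29 mm diameter), 96 mm tall. Origin: centre of its underside; z up its axis. Starts in a well of the orange-ended rack on the red pad, underside 10 mm above the table; neighbours about 62 mm away centre to centre.
- yellow_bottle: Loose amber glass bottle with a yellow cap, about 0.1 kg: round body 36 mm in diameter, straight up to 68 mm, then shoulder and cap (29 mm diameter), 96 mm tall. Origin: centre of its underside; z up its axis. Starts in a well of the orange-ended rack on the yellow pad, underside 10 mm above the table; neighbours about 62 mm away centre to centre.
- green_bottle: Loose amber glass bottle with a green cap, about 0.1 kg: round body 36 mm in diameter, straight up to 68 mm, then shoulder and cap (29 mm diameter), 96 mm tall. Origin: centre of its underside; z up its axis. Starts in a well of the orange-ended rack on the green pad, underside 10 mm above the table; neighbours about 62 mm away centre to centre.
- black_bottle: Loose amber glass bottle with a black cap, about 0.1 kg: round body 36 mm in diameter, straight up to 68 mm, then shoulder and cap (29 mm diameter), 96 mm tall. Origin: centre of its underside; z up its axis. Starts in a well of the orange-ended rack on the black pad, underside 10 mm above the table; neighbours about 62 mm away centre to centre.
- red_pad: Thin red pad, 53 x 53 x 2 mm, fixed on the floor of the well of the orange-ended rack where the red-capped bottle starts; it stays as the record of the first order. Origin: centre of its underside, 8 mm above the table.
- yellow_pad: Thin yellow pad, 53 x 53 x 2 mm, fixed on the floor of the well of the orange-ended rack where the yellow-capped bottle starts; it stays as the record of the first order. Origin: centre of its underside, 8 mm above the table.
- green_pad: Thin green pad, 53 x 53 x 2 mm, fixed on the floor of the well of the orange-ended rack where the green-capped bottle starts; it stays as the record of the first order. Origin: centre of its underside, 8 mm above the table.
- black_pad: Thin black pad, 53 x 53 x 2 mm, fixed on the floor of the well of the orange-ended rack where the black-capped bottle starts; it stays as the record of the first order. Origin: centre of its underside, 8 mm above the table.
Things that resemble listed ones, but are neither listed nor needed, are in the scene too. Leave any turquoise look-alike of the red_bottle alone. Leave any purple look-alike of the black_bottle alone.

How it is judged:
By the outcome, as a careful person would: the job done as asked, in the order asked, and still so for the second after the job is handed in, with the robot touching nothing.
It also fails if it takes over 106 s, if anything falls off the work surface, if the arm or the gripper's body presses on something with over 40 N, if the wrist force passes 120 N, or if a joint passes its speed limit or range.

## Working session

There is one attempt and no reset: what is moved stays moved. The work goes in short steps, Python scripts to look and compute and a tool call to move; the robot and the scene stay as the last step left them, time stands still between calls to the robot, and variables do not carry over. Pictures are saved under pics/ and viewed, about 12 in all and at most 16, crops included, and the job is handed in when it is done.

Besides the shell and the picture viewer there is one more tool, called after ">>>" as a command line: name --argument value ..., lists and objects as JSON in quotes. jog_arm: Moves the arm, as the interface text tells. Its arguments: {"type":"object","properties":{"series":{"type":"array","items":{"type":"array"}},"squeeze":{"type":"number"}},"required":["series"]}

```bash
mkdir -p pics; python3 - <<'E'
from bench import sense,camera,grip_depth
import cv2,numpy as np
s=sense();print({k:np.round(v,3) for k,v in s.items()},grip_depth)
for n in("scene","top"):
    c=camera(n);cv2.imwrite(f"pics/{n}0.png",c["img"][:,:,::-1]);print(n,c["camera_matrix"].round(1).tolist(),c["R"].round(3).tolist(),c["t"].round(3).tolist())
c=camera("wrist");print(c["tool_from_camera"].round(3).tolist())
E
```

```text
{'time_s': np.float64(0.0), 'joint_positions': array([ 1.109,  0.277,  1.506,  0.   ,  1.361, -0.121]), 'dq': array([ 0.   , -0.001, -0.   , -0.001,  0.001,  0.   ]), 'effort': array([-3.0000e-03, -4.1677e+01, -2.4580e+01, -1.0000e-03,  1.1000e-02,
        0.0000e+00]), 'position': array([0.192, 0.541, 0.201]), 'eef_rot': array([ 0.17 ,  0.986, -0.001, -0.   ]), 'ft_force': array([-0.176,  0.516,  1.194]), 'moment': array([-0.027, -0.06 , -0.03 ]), 'width': np.float64(0.997)} 0.0187
scene [[380.1, 0.0, 318.3], [0.0, 380.1, 191.2], [0.0, 0.0, 1.0]] [[0.144, 0.989, -0.009], [0.59, -0.094, -0.802], [-0.794, 0.11, -0.598]] [-0.072, -0.238, 1.299]
top [[515.9, 0.0, 317.0], [0.0, 515.9, 205.9], [0.0, 0.0, 1.0]] [[0.026, -1.0, 0.006], [-0.996, -0.026, -0.084], [0.084, -0.004, -0.996]] [-0.027, 0.485, 1.168]
[[-0.0, -0.962, -0.273, 0.068], [1.0, -0.0, -0.0, 0.0], [0.0, -0.273, 0.962, -0.171], [0.0, 0.0, 0.0, 1.0]]
```

View pics/top0.png

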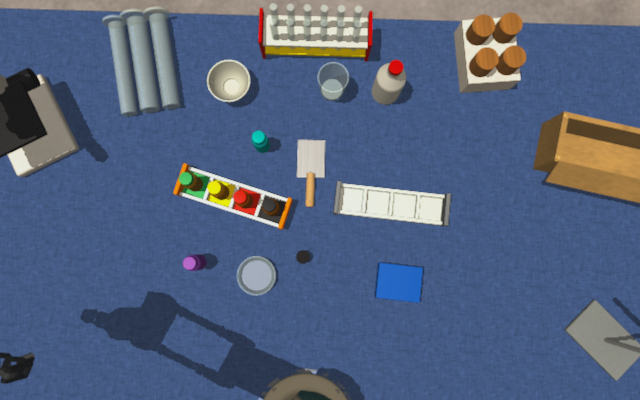

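View pics/scene0.png

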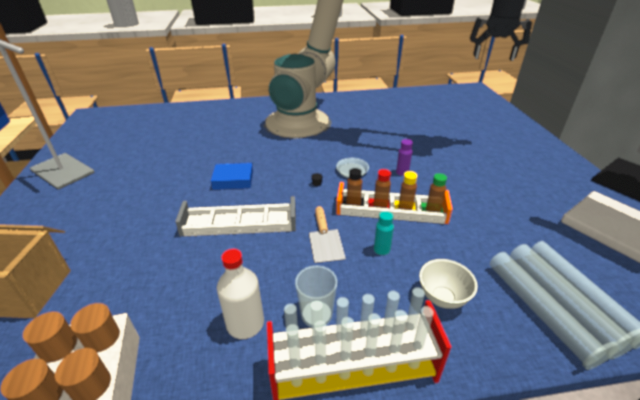

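Top view: orange rack at about (232,196) holding green (187,180), yellow (215,188), red (243,199), black (270,207) from left to right. The grey rack is empty at (392,205). Look-alikes to leave alone are the turquoise bottle (260,140), the purple bottle (193,262), a loose black cap or disc (303,257) and the red-capped white flask (390,80).

So the target order, from the right end of the grey rack, is green, yellow, red, black. Next I measure the positions.

```bash
cat > h.py <<'E'
import numpy as np,cv2
from bench import sense,camera
from scipy.spatial.transform import Rotation as Ro
def cam(n):
    p=sense();c=camera(n)
    if n=="wrist":
        M=np.eye(4);M[:3,:3]=Ro.from_quat(p["eef_rot"]).as_matrix();M[:3,3]=p["position"]
        T=np.linalg.inv(M@c["tool_from_camera"]);c["R"],c["t"]=T[:3,:3],T[:3,3]
    c["hsv"]=cv2.cvtColor(c["img"],cv2.COLOR_RGB2HSV);return c
def ray(c,u,v):
    d=c["R"].T@np.linalg.inv(c["camera_matrix"])@[u,v,1];return -c["R"].T@c["t"],d/np.linalg.norm(d)
def plane(c,u,v,z):
    o,d=ray(c,u,v);return o+d*(z-o[2])/d[2]
def tri(c1,p1,c2,p2):
    o,d=ray(c1,*p1);q,e=ray(c2,*p2);s=np.linalg.lstsq(np.c_[d,-e],q-o,rcond=None)[0]
    a,b=o+s[0]*d,q+s[1]*e;return (a+b)/2,np.linalg.norm(a-b)
def proj(c,X):
    x=c["camera_matrix"]@(c["R"]@X+c["t"]);return x[:2]/x[2]
def blobs(c,lo,hi,roi,mn=15):
    m=cv2.inRange(c["hsv"],np.array(lo),np.array(hi));k=np.zeros_like(m);x0,y0,x1,y1=roi;k[y0:y1,x0:x1]=m[y0:y1,x0:x1]
    n,l,s,ce=cv2.connectedComponentsWithStats(k)
    return [(ce[i].round(1),int(s[i][4]),s[i][:4].tolist()) for i in range(1,n) if s[i][4]>=mn]
E
python3 - <<'E'
from h import *
T=cam("top");S=cam("scene")
C=dict(orange=([5,180,150],[16,255,255]),green=([45,120,60],[75,255,255]),yellow=([24,150,120],[33,255,255]),red=([0,190,120],[4,255,255]),black=([0,0,0],[179,255,45]),white=([0,0,150],[179,60,255]),grey=([0,0,60],[179,45,149]))
for k,(lo,hi) in C.items():
    for n,c,r in(("top",T,(165,150,460,240)),("scene",S,(170,160,460,245))):
        print(k,n,[(a.tolist(),b,d) for a,b,d in blobs(c,lo,hi,r)])
a=cv2.resize(T["img"][150:240,165:460,::-1],None,fx=2.7,fy=2.7,interpolation=2);b=cv2.resize(S["img"][160:245,170:460,::-1],None,fx=2.7,fy=2.7,interpolation=2)
b=cv2.copyMakeBorder(b,0,0,0,a.shape[1]-b.shape[1],0);cv2.imwrite("pics/crop.png",np.vstack([a,b]))
E
```

```text
orange top [([177.8, 188.8], 16, [176, 184, 5, 11]), ([285.6, 214.1], 48, [280, 198, 12, 31])]
orange scene [([339.2, 199.2], 92, [337, 183, 6, 31]), ([447.3, 205.4], 107, [444, 190, 8, 33])]
green top [([198.2, 186.3], 223, [183, 171, 26, 27]), ([185.7, 178.4], 151, [179, 172, 14, 14])]
green scene [([439.4, 179.5], 130, [434, 174, 13, 12]), ([423.8, 205.7], 32, [421, 203, 6, 7])]
yellow top [([219.5, 192.0], 388, [207, 180, 28, 27])]
yellow scene [([410.0, 177.4], 125, [405, 172, 12, 12]), ([396.1, 203.3], 31, [394, 200, 5, 8])]
red top [([245.7, 200.4], 349, [234, 188, 26, 27])]
red scene [([383.6, 175.4], 93, [379, 171, 11, 10]), ([370.9, 201.3], 25, [369, 199, 5, 6])]
black top [([280.6, 207.2], 65, [276, 201, 9, 15])]
black scene [([354.8, 174.3], 82, [350, 170, 11, 10]), ([316.3, 181.2], 53, [313, 178, 8, 8])]
white top [([310.3, 162.9], 732, [296, 150, 29, 28]), ([234.4, 197.2], 992, [181, 167, 106, 61]), ([391.2, 203.6], 3144, [339, 183, 106, 42])]
white scene [([351.3, 165.9], 341, [336, 160, 33, 17]), ([344.9, 190.8], 19, [344, 188, 4, 7]), ([393.7, 208.7], 1291, [341, 190, 105, 33]), ([237.5, 218.8], 2944, [181, 203, 110, 33]), ([325.2, 237.5], 437, [309, 226, 33, 19])]
grey top [([337.7, 197.5], 184, [334, 181, 10, 33]), ([445.5, 209.5], 250, [439, 193, 12, 33]), ([267.4, 203.7], 115, [262, 195, 12, 16]), ([267.8, 216.4], 113, [258, 207, 22, 16])]
grey scene [([351.8, 172.1], 56, [337, 168, 27, 12]), ([291.7, 214.5], 165, [282, 197, 13, 35]), ([182.2, 217.9], 260, [176, 201, 16, 35]), ([419.4, 220.8], 54, [394, 219, 50, 5])]
```

View pics/crop.png

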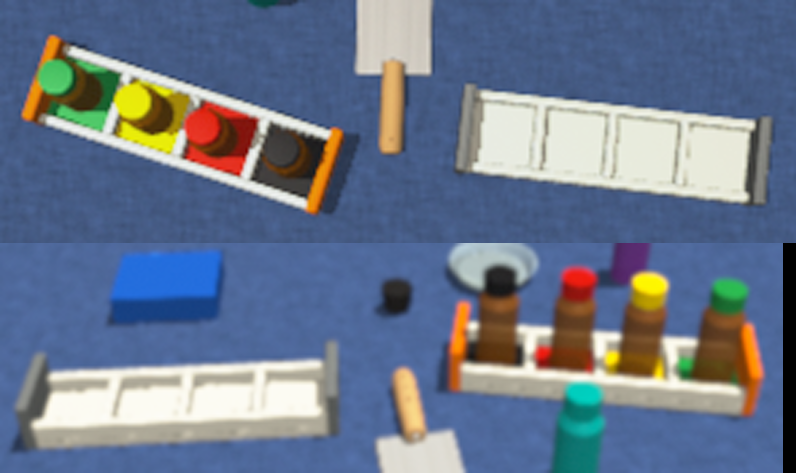

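```bash
python3 - <<'E'
from h import *
T=cam("top");S=cam("scene")
tc=lambda u,v:(165+(u-.85)/2.7,150+(v-.85)/2.7); sc=lambda u,v:(170+(u-.85)/2.7,160+(v-243-.85)/2.7)
B={}
for n,a,b in(("g",(57,77),(729,290)),("y",(134,102),(649,283)),("r",(204,128),(578,277)),("k",(285,150),(500,275))):
    X,e=tri(T,tc(*a),S,sc(*b));P=plane(T,*tc(*a),.106);B[n]=P;print(n,X.round(4),round(e,4),"top@.106",P.round(4))
L=list(B.values());print([np.linalg.norm(L[i]-L[i+1]).round(4) for i in range(3)])
d=L[0]-L[3];print("yaw",np.degrees(np.arctan2(-d[0],d[1])),"c",np.mean(L,0))
F=[plane(T,*tc(*a),.008) for a in((506,135),(575,142),(644,148),(716,155))]
for f in F:print("well",f.round(4))
d=F[0]-F[3];print("yaw",np.degrees(np.arctan2(-d[0],d[1])),"c",np.mean(F,0),np.linalg.norm(d))
# grey end-plate top corners: left plate, right plate
for n,a,b in(("L far",(472,85),(336,343)),("R far",(766,118),(42,355)),("L near",(463,171),(335,343))):
    print(n,*[q.round(4) for q in tri(T,tc(*a),S,sc(*b))],plane(T,*tc(*a),.045).round(4))
E
```

```text
g [0.5313 0.2692 0.102 ] 0.0002 top@.106 [0.5308 0.2682 0.106 ]
y [0.5127 0.2069 0.1032] 0.0 top@.106 [0.5124 0.2064 0.106 ]
r [0.4936 0.1512 0.1024] 0.0011 top@.106 [0.4932 0.1501 0.106 ]
k [0.478  0.0871 0.1008] 0.0024 top@.106 [0.4774 0.0855 0.106 ]
[np.float64(0.0645), np.float64(0.0594), np.float64(0.0666)]
yaw -16.282315792214774 c [0.50342494 0.17755274 0.106     ]
well [ 0.5035 -0.0962  0.008 ]
well [ 0.499  -0.1559  0.008 ]
well [ 0.4954 -0.2156  0.008 ]
well [ 0.4909 -0.2778  0.008 ]
yaw -3.9590016489436115 c [ 0.49720884 -0.18639685  0.008     ] 0.18205479552575865
L far [ 0.5355 -0.0595  0.0896] 0.0052 [ 0.5413 -0.0642  0.045 ]
R far [ 0.514  -0.293   0.0899] 0.0129 [ 0.5199 -0.3113  0.045 ]
L near [ 0.4694 -0.0562  0.039 ] 0.0046 [ 0.4688 -0.0583  0.045 ]
```

Cap tops measure 0.101–0.103 m high, against 0.106 m expected. Bottle spacing is about 62 mm and well spacing about 61 mm, so the estimates agree with the text. I'll turn the jaws across the row first, then move above it.

>>> jog_arm --series '[[[0, 0, 10.7], [0, 0, -5], -1], [[0, 0, 10.7], [0, 0, -5], -1], [[0, 0, 10.7], [0, 0, 0], -1], [[0, 0, 10.7], [0, 0, 0], -1], [[0, 0, 10.7], [0, 0, 0], -1], [[0, 0, 10.7], [0, 0, 0], -1], [[0, 0, 10.7], [0, 0, 0], -1], [[0, 0, 10.7], [0, 0, 0], -1]]' --squeeze 30

```text
time_s: 1.35
position: [0.1922, 0.5419, 0.2115]
eef_rot: [0.796, 0.605, 0.0, -0.0]
ft_force: [1.2, -0.1, 0.2]
width: 1.0
```

>>> jog_arm --series '[[[0, 0, 0.8], [0, 0, 0], -1], [[0, 0, 0], [-25, 57, 0], -1], [[0, 0, 0], [-25, 57, 0], -1], [[0, 0, 0], [-25, 57, 0], -1], [[0, 0, 0], [-25, 57, 0], -1], [[0, 0, 0], [-25, 57, 0], -1], [[0, 0, 0], [-25, 57, 0], -1], [[0, 0, 0], [-25, 57, 0], -1]]'

```text
time_s: 2.35
position: [0.5293, 0.2628, 0.2117]
eef_rot: [0.797, 0.603, 0.0, -0.0]
ft_force: [-0.5, 1.1, 0.8]
width: 0.999
```

```bash
python3 - <<'E'
from h import *
W=cam("wrist");s=sense();print(s["position"].round(4),s["eef_rot"].round(3),W["camera_matrix"].round(1).tolist())
cv2.imwrite("pics/w1.png",W["img"][:,:,::-1]);np.savez("w1.npz",**{k:W[k] for k in("img","R","t","camera_matrix")})
for n,X in dict(g=(.5308,.2682),y=(.5124,.2064),r=(.4932,.1501),k=(.4774,.0855)).items():print(n,proj(W,np.array([*X,.106])).round(1))
E
```

```text
[0.5367 0.2566 0.2112] [0.799 0.602 0.001 0.005] [[282.2, 0.0, 320.4], [0.0, 282.2, 203.7], [0.0, 0.0, 1.0]]
g [319.3 189.8]
y [318.5 248.8]
r [315.7 297.4]
k [317.9 346.2]
```

View pics/w1.png

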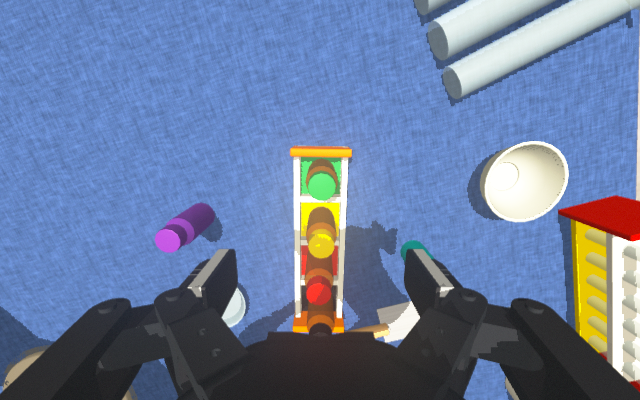

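The wrist view shows green (321,186), yellow (321,244) and red (318,293), in the order predicted. The arm was still settling when it was taken, so I'll measure again now at rest.

```bash
cat >> h.py <<'E'
def circ(c,guess,r=16,zc=.106):
    g=cv2.cvtColor(c["img"],cv2.COLOR_RGB2GRAY)
    p=proj(c,np.array([*guess,zc]));return p
def go(x,y,z,yaw,s=None):
    "remaining tool-axis shift (mm) and turn about z (deg); yaw: rack angle = tool y direction"
    s=s or sense();R=Ro.from_quat(s["eef_rot"]).as_matrix()
    d=R.T@(np.array([x,y,z])-s["position"])*1e3
    a=np.degrees(np.arctan2(R[1,1],R[0,1]));t=-(yaw-a);t=(t+90)%180-90
    print("pos",s["position"].round(4),"shift",d.round(1),"turn z",round(t,2),"tilt",np.degrees(np.arccos(-R[2,2])).round(2))
E
python3 - <<'E'
from h import *
W=cam("wrist");go(.5308,.2682,.2,-16.3)
C=dict(green=([45,100,60],[75,255,255]),yellow=([24,120,150],[33,255,255]),red=([0,170,120],[4,255,255]),orange=([5,180,150],[16,255,255]),wht=([0,0,190],[179,50,255]))
for k,(a,b) in C.items():print(k,[(x.tolist(),n,r) for x,n,r in blobs(W,a,b,(285,130,360,335),30)])
cv2.imwrite("pics/w2.png",cv2.resize(W["img"][135:335,270:370,::-1],None,fx=3,fy=3,interpolation=2))
E
```

```text
pos [0.533  0.2597 0.211 ] shift [ 7.6 -4.5 10.9] turn z 0.18 tilt 0.23
green [([311.6, 175.3], 1122, [293, 154, 40, 42])]
yellow [([315.0, 147.3], 204, [285, 146, 57, 5]), ([311.1, 210.7], 528, [293, 199, 39, 35]), ([312.0, 239.8], 578, [300, 225, 25, 29])]
red [([296.5, 257.6], 98, [295, 245, 5, 27]), ([327.2, 257.2], 128, [324, 244, 6, 28]), ([309.9, 287.5], 565, [298, 273, 25, 29])]
orange [([310.2, 143.9], 64, [285, 143, 56, 2]), ([310.2, 269.1], 115, [299, 265, 24, 8]), ([311.1, 317.7], 493, [286, 308, 52, 21])]
wht [([311.3, 228.3], 2272, [285, 153, 55, 162])]
```

View pics/w2.png

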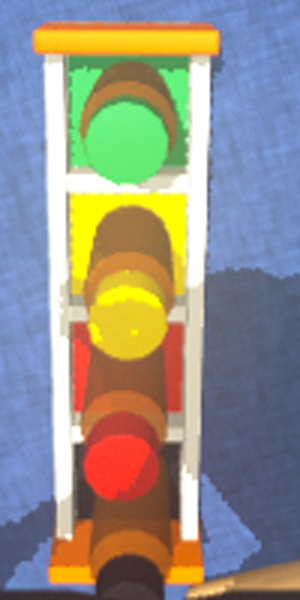

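Crop: cap tops at green (311.5,182), yellow (312.3,241.5) and red (310,290). The end plates are centred at about (312,149) and (311,325).

```bash
python3 - <<'E'
from h import *
W=cam("wrist");T=cam("top")
tc=lambda u,v:(165+(u-.85)/2.7,150+(v-.85)/2.7)
P=[]
for n,p,a in(("g",(311.5,182),(57,77)),("y",(312.3,241.5),(134,102)),("r",(310,290),(204,128))):
    q=plane(W,*p,.106);P.append(q);print(n,q.round(4),"tri",*[v.round(4) for v in tri(W,p,T,tc(*a))])
d=P[0]-P[2];print(np.degrees(np.arctan2(-d[0],d[1])),np.linalg.norm(d))
# end plate left: top edge far side corners z .045 ; walls' centre lines
for p in((281.3,147),(342.3,147)):print(plane(W,*p,.045).round(4))
go(.531,.2675,.1,-16.3)
E
```

```text
g [0.5297 0.2748 0.106 ] tri [0.5305 0.2719 0.095 ] 0.0038
y [0.5122 0.2132 0.106 ] tri [0.5122 0.2088 0.0966] 0.0029
r [0.4931 0.158  0.106 ] tri [0.4926 0.152  0.0971] 0.0031
-17.401419274219283 0.12231466140974834
[0.5026 0.3132 0.045 ]
[0.5713 0.2933 0.045 ]
pos [0.5285 0.2633 0.2111] shift [  4.8   1.4 111.1] turn z 0.33 tilt 0.07
```

```bash
python3 - <<'E'
from h import *
for i in range(4):
    W=cam("wrist");go(.53,.2685,.1,-16.5)
for n,a,b in(("yellow",[24,120,150],[33,255,255]),("red",[0,170,120],[4,255,255])):
    for x,m,r in blobs(W,a,b,(285,130,360,335),300):
        q=plane(W,x[0]+.2,x[1]+2,.106);print(n,x,m,r,q.round(4))
x=blobs(W,[45,100,60],[75,255,255],(285,130,360,335),300)[0];print(x)
E
```

```text
pos [0.5275 0.2642 0.2112] shift [  4.9   1.4 111.2] turn z 0.61 tilt 0.08
pos [0.527  0.2647 0.2114] shift [  4.5   2.  111.4] turn z 0.67 tilt 0.06
pos [0.5268 0.265  0.2115] shift [  4.2   2.2 111.5] turn z 0.7 tilt 0.05
pos [0.5267 0.2652 0.2117] shift [  4.    2.3 111.7] turn z 0.72 tilt 0.03
yellow [320.4 214.3] 518 [303, 203, 39, 34] [0.5218 0.2431 0.106 ]
yellow [323.8 244.6] 571 [312, 230, 25, 29] [0.5161 0.2095 0.106 ]
red [321.1 291.4] 590 [309, 277, 25, 29] [0.4979 0.1556 0.106 ]
(array([322.7, 180.7]), 1103, [304, 159, 39, 43])
```

>>> jog_arm --series '[[[0, 0, 0.7], [5, 4, 30], -1], [[0, 0, 0], [0, 0, 45], -1], [[0, 0, 0], [0, 0, 45], -1], [[0, 0, 0], [0, 0, 35], -1], [[0, 0, 0], [0, 0, 16], -1], [[0, 0, 0], [0, 0, 0], -1], [[0, 0, 0], [0, 0, 0], -1], [[0, 0, 0], [0, 0, 0], -1]]'

```text
time_s: 3.75
position: [0.5342, 0.2684, 0.0422]
eef_rot: [0.802, 0.598, 0.002, 0.0]
ft_force: [0.1, 0.2, -0.1]
width: 0.997
```

>>> jog_arm --series '[[[0, 0, 0], [0, 0, 0], 1], [[0, 0, 0], [0, 0, 0], 1], [[0, 0, 0], [0, 0, 0], 1], [[0, 0, 0], [0, 0, 0], 1], [[0, 0, 0], [0, 0, 0], 1], [[0, 0, 0], [0, 0, 0], 1], [[0, 0, 0], [0, 0, 0], 1], [[0, 0, 0], [0, 0, -5], 1]]'

```text
time_s: 4.75
position: [0.5325, 0.2676, 0.0448]
eef_rot: [0.802, 0.597, -0.001, -0.0]
ft_force: [0.1, -0.2, -1.9]
width: 0.401
```

```bash
python3 - <<'E'
from h import *
W=cam("wrist");go(.532,.2692,.041,-16.5)
cv2.imwrite("pics/w3.png",W["img"][:,:,::-1])
E
```

```text
pos [0.5331 0.2678 0.0456] shift [ 1.  -1.4  4.6] turn z -0.12 tilt 0.01
```

View pics/w3.png

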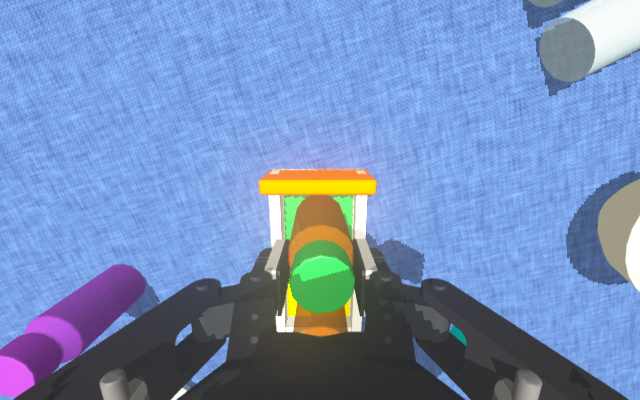

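Gripped: width 0.40, and the cap is centred between the pads at (321,276). Lifting and carrying it over.

>>> jog_arm --series '[[[0, 0, 0], [0, 0, -15], 1], [[0, 0, 0], [0, 0, -30], 1], [[0, 0, 0], [0, 0, -40], 1], [[0, 0, 0], [0, 0, -35], 1], [[0, 0, 0], [-30, 6, 0], 1], [[0, 0, 0], [-50, 11, 0], 1], [[0, 0, 0], [-60, 13, 0], 1], [[0, 0, 0], [-60, 13, 0], 1]]'

```text
time_s: 5.8
position: [0.517, 0.0624, 0.1663]
eef_rot: [0.802, 0.598, 0.0, 0.001]
ft_force: [0.7, -0.4, -1.1]
width: 0.397
```

>>> jog_arm --series '[[[0, 0, 0], [-60, 13, 0], 1], [[0, 0, 0], [-60, 13, 0], 1], [[0, 0, 0], [-60, 13, 0], 1], [[0, 0, 0], [-60, 13, 0], 1], [[0, 0, 0], [-50, 11, 0], 1], [[0, 0, 0], [-45, 10, 0], 1], [[0, 0, -6.2], [0, 0, 0], 1], [[0, 0, -6.2], [0, 0, 0], 1]]'

```text
time_s: 6.8
position: [0.4909, -0.2789, 0.1659]
eef_rot: [0.732, 0.681, 0.0, 0.0]
ft_force: [-0.1, -0.5, -1.8]
width: 0.395
```

>>> jog_arm --series '[[[0, 0, 0], [0, 0, 0], 1], [[0, 0, 0], [0, 0, 0], 1], [[0, 0, 0], [0, 0, 0], 1], [[0, 0, 0], [0, 0, 0], 1], [[0, 0, 0], [0, 0, 0], 1], [[0, 0, 0], [0, 0, 0], 1], [[0, 0, 0], [0, 0, 0], 1], [[0, 0, 0], [0, 0, 0], 1]]'

```text
time_s: 7.8
position: [0.4912, -0.278, 0.1655]
eef_rot: [0.733, 0.681, 0.0, -0.0]
ft_force: [-0.4, -0.1, -0.9]
width: 0.396
```

```bash
python3 - <<'E'
from h import *
W=cam("wrist");go(.492,-.278,.041,-4)
cv2.imwrite("pics/w4.png",W["img"][:,:,::-1])
for i in range(4):print(i,proj(W,np.array([.497-.07*.0,-.1864,.008])+np.array([.07,.9976,0])*(i*.062-.093)))
E
```

```text
pos [ 0.4912 -0.2779  0.1654] shift [-1.000e-01  8.000e-01  1.244e+02] turn z -0.23 tilt 0.01
0 [318.91635345 185.4405805 ]
1 [318.62999554 131.58234545]
2 [318.31156352  71.69160736]
3 [317.9553489    4.69471338]
```

View pics/w4.png

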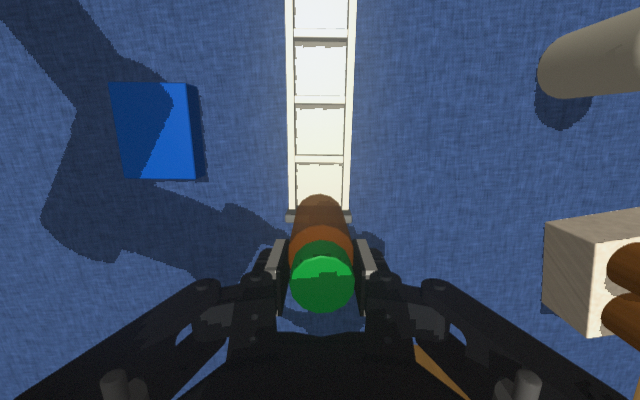

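The grey rack's dividers are at rows 159, 102 and 36, with the rack centre at column 320, within 1–2 px of prediction. The bottle is centred in the tool. Lowering it.

>>> jog_arm --series '[[[0, 0, 0.6], [0, 1, 30], 1], [[0, 0, 0], [0, 0, 40], 1], [[0, 0, 0], [0, 0, 30], 1], [[0, 0, 0], [0, 0, 14], 1], [[0, 0, 0], [0, 0, 7], 1], [[0, 0, 0], [0, 0, 0], 1], [[0, 0, 0], [0, 0, 0], 1], [[0, 0, 0], [0, 0, 0], 1]]'

```text
time_s: 8.85
position: [0.4927, -0.2784, 0.0454]
eef_rot: [0.736, 0.677, 0.0, 0.001]
ft_force: [-0.5, -0.2, -1.8]
width: 0.398
```

>>> jog_arm --series '[[[0, 0, 0], [0, 0, 1], 1], [[0, 0, 0], [0, 0, 1], 1], [[0, 0, 0], [0, 0, 1], 1], [[0, 0, 0], [0, 0, 1], 1], [[0, 0, 0], [0, 0, 0], 1], [[0, 0, 0], [0, 0, 0], 1], [[0, 0, 0], [0, 0, 0], 1], [[0, 0, 0], [0, 0, 0], 1]]'

```text
time_s: 9.85
position: [0.4922, -0.278, 0.0405]
eef_rot: [0.736, 0.677, 0.0, 0.0]
ft_force: [0.9, -0.0, -1.5]
width: 0.4
```

>>> jog_arm --series '[[[0, 0, 0], [0, 0, 0.5], 1], [[0, 0, 0], [0, 0, 0.5], 1], [[0, 0, 0], [0, 0, 0], 1], [[0, 0, 0], [0, 0, 0.5], 1], [[0, 0, 0], [0, 0, 0], 1], [[0, 0, 0], [0, 0, 0], 1], [[0, 0, 0], [0, 0, 0], 1], [[0, 0, 0], [0, 0, 0], 1]]'

```text
time_s: 10.85
position: [0.4922, -0.278, 0.039]
eef_rot: [0.736, 0.677, 0.0, 0.0]
ft_force: [-0.2, -0.1, 0.1]
width: 0.399
```

>>> jog_arm --series '[[[0, 0, 0], [0, 0, 0], -0.2], [[0, 0, 0], [0, 0, 0], -0.6], [[0, 0, 0], [0, 0, 0], -1], [[0, 0, 0], [0, 0, 0], -1], [[0, 0, 0], [0, 0, -15], -1], [[0, 0, 0], [0, 0, -35], -1], [[0, 0, 0], [0, 0, -45], -1], [[0, 0, 0], [0, 0, -40], -1]]'

```text
time_s: 11.85
position: [0.4925, -0.2782, 0.1767]
eef_rot: [0.736, 0.677, 0.0, 0.001]
ft_force: [-0.0, -0.6, 0.3]
width: 0.997
```

```bash
python3 - <<'E'
from h import *
for i in range(2): W=cam("wrist")
S=cam("scene");go(.5143,.2097,.175,-16.5);print(sense()["width"])
a=W["img"][100:400,170:470,::-1];b=cv2.resize(S["img"][150:250,150:283,::-1],(400,300),interpolation=2)
cv2.imwrite("pics/p1.png",np.hstack([a,b]))
E
```

```text
pos [ 0.4938 -0.2791  0.1776] shift [488.8 -20.6   0.7] turn z 11.68 tilt 0.4
0.9977076995323706
```

View pics/p1.png

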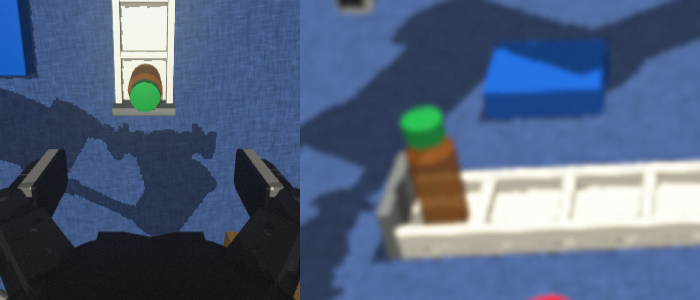

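```bash
python3 - <<'E'
from h import *
W=cam("wrist");S=cam("scene")
for z in(.008,.104):
    X=np.array([.4922,-.278,z]);print(z,"scene crop",((proj(S,X)-[150,150])*3).round(0)+[300,0],"wrist",proj(W,X).round(1))
for k,(c,r) in dict(s=(S,(150,150,300,250)),w=(W,(250,100,380,300))).items():
    print(k,[(x.tolist(),m,q) for x,m,q in blobs(c,[45,100,60],[75,255,255],r)])
E
```

```text
0.008 scene crop [444. 218.] wrist [317.3 181.1]
0.104 scene crop [418. 117.] wrist [316.9 202.3]
s [([190.3, 192.0], 157, [183, 185, 15, 15])]
w [([316.5, 198.1], 792, [301, 182, 32, 33])]
```

The green bottle stands upright: predicted and seen cap positions agree. Next, yellow.

>>> jog_arm --series '[[[0, 0, 0], [40, -2, 0], -1], [[0, 0, 0], [60, -2, 0], -1], [[0, 0, 0], [60, -3, 0], -1], [[0, 0, 0], [60, -3, 0], -1], [[0, 0, 0], [60, -3, 0], -1], [[0, 0, 0], [60, -3, 0], -1], [[0, 0, 0], [60, -2, 0], -1], [[0, 0, 0], [55, -2, 0], -1]]'

```text
time_s: 13.1
position: [0.5092, 0.179, 0.1725]
eef_rot: [0.736, 0.677, -0.001, -0.001]
ft_force: [0.6, 0.7, -0.1]
width: 1.002
```

>>> jog_arm --series '[[[0, 0, 0], [34, -1, 0], -1], [[0, 0, 5.9], [0, 0, 0], -1], [[0, 0, 5.8], [0, 0, 0], -1], [[0, 0, 0], [0, 0, 0], -1], [[0, 0, 0], [0, 0, 0], -1], [[0, 0, 0], [0, 0, 0], -1], [[0, 0, 0], [0, 0, 0], -1], [[0, 0, 0], [0, 0, 0], -1]]'

```text
time_s: 14.1
position: [0.5124, 0.211, 0.1741]
eef_rot: [0.801, 0.598, 0.0, -0.0]
ft_force: [0.6, 0.2, 0.7]
width: 1.001
```

```bash
python3 - <<'E'
from h import *
W=cam("wrist");go(.5143,.2097,.042,-16.5)
print([(x.tolist(),m,q) for x,m,q in blobs(W,[24,120,150],[33,255,255],(260,100,380,320))])
p=proj(W,np.array([.5143,.2097,.106]));print(p)
cv2.imwrite("pics/w5.png",W["img"][:,:,::-1])
E
```

```text
pos [0.5124 0.211  0.1741] shift [ -0.7   2.2 132.1] turn z -0.03 tilt 0.01
[([323.0, 101.9], 332, [287, 100, 70, 5]), ([321.3, 192.9], 1612, [300, 166, 44, 57])]
[321.7043352  206.31591269]
```

The yellow cap's lower edge is at row 223, so its centre is near 206.5 against 206.3 predicted.

>>> jog_arm --series '[[[0, 0, 0], [-1, 2, 25], -1], [[0, 0, 0], [0, 0, 40], -1], [[0, 0, 0], [0, 0, 37], -1], [[0, 0, 0], [0, 0, 20], -1], [[0, 0, 0], [0, 0, 10], -1], [[0, 0, 0], [0, 0, 0], -1], [[0, 0, 0], [0, 0, 0], -1], [[0, 0, 0], [0, 0, 0], -1]]'

```text
time_s: 15.15
position: [0.5148, 0.2098, 0.043]
eef_rot: [0.801, 0.598, 0.001, 0.0]
ft_force: [0.3, 0.3, -0.6]
width: 0.997
```

>>> jog_arm --series '[[[0, 0, 0], [0, 0, 0], 1], [[0, 0, 0], [0, 0, 0], 1], [[0, 0, 0], [0, 0, 0], 1], [[0, 0, 0], [0, 0, 0], 1], [[0, 0, 0], [0, 0, 0], 1], [[0, 0, 0], [0, 0, 0], 1], [[0, 0, 0], [0, 0, 0], 1], [[0, 0, 0], [0, 0, 0], 1]]'

```text
time_s: 16.15
position: [0.5143, 0.2096, 0.0423]
eef_rot: [0.801, 0.598, 0.0, 0.0]
ft_force: [0.3, -0.9, 4.5]
width: 0.391
```

>>> jog_arm --series '[[[0, 0, 0], [0, 0, -15], 1], [[0, 0, 0], [0, 0, -35], 1], [[0, 0, 0], [0, 0, -40], 1], [[0, 0, 0], [0, 0, -35], 1], [[0, 0, 0], [-20, 5, 0], 1], [[0, 0, 0], [-45, 11, 0], 1], [[0, 0, 0], [-60, 15, 0], 1], [[0, 0, 0], [-60, 15, 0], 1]]'

```text
time_s: 17.15
position: [0.5036, 0.0168, 0.1655]
eef_rot: [0.801, 0.598, -0.001, -0.001]
ft_force: [2.0, -1.1, -1.6]
width: 0.395
```

>>> jog_arm --series '[[[0, 0, 0], [-60, 15, 0], 1], [[0, 0, 0], [-60, 15, 0], 1], [[0, 0, 0], [-60, 15, 0], 1], [[0, 0, 0], [-49, 13, 0], 1], [[0, 0, -6], [0, 0, 0], 1], [[0, 0, -6], [0, 0, 0], 1], [[0, 0, 0], [0, 0, 0], 1], [[0, 0, 0], [0, 0, 0], 1]]'

```text
time_s: 18.15
position: [0.495, -0.2169, 0.1662]
eef_rot: [0.735, 0.678, -0.0, -0.001]
ft_force: [0.1, 0.5, -1.4]
width: 0.395
```

>>> jog_arm --series '[[[0, 0, 0], [0, 0, 0], 1], [[0, 0, 0], [0, 0, 0], 1], [[0, 0, 0], [0, 0, 0], 1], [[0, 0, 0], [0, 0, 0], 1], [[0, 0, 0], [0, 0, 0], 1], [[0, 0, 0], [0, 0, 0], 1], [[0, 0, 0], [0, 0, 0], 1], [[0, 0, 0], [0, 0, 0], 1]]'

```text
time_s: 19.15
position: [0.496, -0.217, 0.167]
eef_rot: [0.734, 0.679, 0.0, -0.0]
ft_force: [0.6, 0.5, -1.9]
width: 0.392
```

```bash
python3 - <<'E'
from h import *
W=cam("wrist");go(.4965,-.217,.042,-4.5)
o=np.array([.498,-.188,.024]);u=np.array([.078,.997,0]);im=W["img"][:,:,::-1].copy()
x=np.array([.997,-.078,0])
for d in(0,.062,.124):
    for s in(-.037,.037):
        p=proj(W,o+u*d+x*s);cv2.circle(im,tuple(int(v) for v in p),2,(0,0,255),-1);print(p.round(0),end=" ")
o2=o+u*(-.031);
cv2.imwrite("pics/w6.png",im[0:330,170:470])
E
```

```text
pos [ 0.496 -0.217  0.167] shift [  0.    0.5 125. ] turn z -0.03 tilt 0.01
[286. 161.] [352. 161.] [284. 102.] [354. 102.] [281.  36.] [356.  36.]
```

View pics/w6.png

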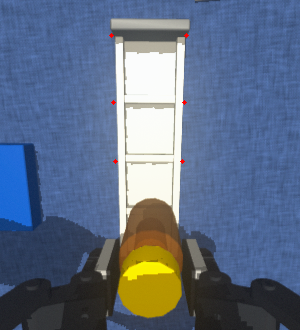

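Dividers match the prediction: rows 159 and 102 seen, against 161 and 102. Lowering.

>>> jog_arm --series '[[[0, 0, 0], [0, 1, 30], 1], [[0, 0, 0], [0, 0, 40], 1], [[0, 0, 0], [0, 0, 30], 1], [[0, 0, 0], [0, 0, 14], 1], [[0, 0, 0], [0, 0, 7], 1], [[0, 0, 0], [0, 0, 0], 1], [[0, 0, 0], [0, 0, 0], 1], [[0, 0, 0], [0, 0, 0], 1]]'

```text
time_s: 20.2
position: [0.4976, -0.2174, 0.0469]
eef_rot: [0.734, 0.679, 0.0, 0.001]
ft_force: [0.3, -1.1, -0.9]
width: 0.398
```

>>> jog_arm --series '[[[0, 0, 0], [0, 0, 1], 1], [[0, 0, 0], [0, 0, 1], 1], [[0, 0, 0], [0, 0, 1], 1], [[0, 0, 0], [0, 0, 1], 1], [[0, 0, 0], [0, 0, 1], 1], [[0, 0, 0], [0, 0, 0.5], 1], [[0, 0, 0], [0, 0, 0], 1], [[0, 0, 0], [0, 0, 0], 1]]'

```text
time_s: 21.2
position: [0.497, -0.217, 0.0405]
eef_rot: [0.734, 0.679, 0.0, -0.0]
ft_force: [-0.4, 0.2, -1.0]
width: 0.397
```

>>> jog_arm --series '[[[0, 0, 0], [0, 0, 0.5], 1], [[0, 0, 0], [0, 0, 0.5], 1], [[0, 0, 0], [0, 0, 0.5], 1], [[0, 0, 0], [0, 0, 0], 1], [[0, 0, 0], [0, 0, 0], 1], [[0, 0, 0], [0, 0, 0], 1], [[0, 0, 0], [0, 0, 0], 1], [[0, 0, 0], [0, 0, 0], 1]]'

```text
time_s: 22.2
position: [0.4973, -0.2173, 0.0403]
eef_rot: [0.734, 0.679, 0.0, 0.001]
ft_force: [-0.6, 0.6, 8.2]
width: 0.397
```

Contact at 8 N. Releasing.

>>> jog_arm --series '[[[0, 0, 0], [0, 0, -0.7], 1], [[0, 0, 0], [0, 0, 0], -0.2], [[0, 0, 0], [0, 0, 0], -0.6], [[0, 0, 0], [0, 0, 0], -1], [[0, 0, 0], [0, 0, 0], -1], [[0, 0, 0], [0, 0, -20], -1], [[0, 0, 0], [0, 0, -50], -1], [[0, 0, 0], [0, 0, -62], -1]]'

```text
time_s: 23.2
position: [0.496, -0.2165, 0.1718]
eef_rot: [0.735, 0.679, -0.0, -0.002]
ft_force: [1.1, -0.1, 0.5]
width: 1.0
```

>>> jog_arm --series '[[[0, 0, 0], [30, -2, 0], -1], [[0, 0, 0], [60, -5, 0], -1], [[0, 0, 0], [60, -5, 0], -1], [[0, 0, 0], [60, -5, 0], -1], [[0, 0, 0], [60, -5, 0], -1], [[0, 0, 0], [60, -5, 0], -1], [[0, 0, 0], [36, -2, 0], -1], [[0, 0, 6], [0, 0, 0], -1]]'

```text
time_s: 24.2
position: [0.4966, 0.153, 0.1716]
eef_rot: [0.769, 0.64, 0.0, -0.0]
ft_force: [-0.8, 0.2, 0.2]
width: 1.003
```

>>> jog_arm --series '[[[0, 0, 6], [0, 0, 0], -1], [[0, 0, 0], [0, 0, 0], -1], [[0, 0, 0], [0, 0, 0], -1], [[0, 0, 0], [0, 0, 0], -1], [[0, 0, 0], [0, 0, 0], -1], [[0, 0, 0], [0, 0, 0], -1], [[0, 0, 0], [0, 0, 0], -1], [[0, 0, 0], [0, 0, 0], -1]]'

```text
time_s: 25.2
position: [0.4969, 0.1501, 0.1717]
eef_rot: [0.801, 0.598, 0.0, -0.0]
ft_force: [0.2, 0.7, 0.4]
width: 1.0
```

```bash
python3 - <<'E'
from h import *
W=cam("wrist");S=cam("scene");go(.4967,.1503,.042,-16.5)
print([(x.tolist(),m,q) for x,m,q in blobs(W,[0,170,110],[4,255,255],(260,120,380,320))])
p=proj(W,np.array([.4967,.1503,.106]));print(p)
print("yellow scene",[(x.tolist(),m,q) for x,m,q in blobs(S,[24,150,120],[33,255,255],(150,150,310,260))],proj(S,np.array([.4973,-.2173,.095])))
print("green scene",[(x.tolist(),m) for x,m,q in blobs(S,[45,100,60],[75,255,255],(150,150,310,260))],proj(S,np.array([.4922,-.278,.095])))
E
```

```text
pos [0.4969 0.1501 0.1717] shift [ 1.000e-01 -3.000e-01  1.297e+02] turn z -0.02 tilt 0.01
[([317.9, 197.4], 1104, [298, 166, 44, 53])]
[318.91756894 206.16166723]
yellow scene [([217.4, 191.3], 148, [211, 185, 13, 14])] [218.56386325 191.06507106]
green scene [([190.6, 192.2], 141)] [190.08060251 192.30222293]
```

Green and yellow both stand where predicted. Red looks about 2 mm further along +tool x, so I'll correct for that and grasp.

>>> jog_arm --series '[[[0, 0, 0], [2, 0, 23], -1], [[0, 0, 0], [0, 0, 40], -1], [[0, 0, 0], [0, 0, 37], -1], [[0, 0, 0], [0, 0, 20], -1], [[0, 0, 0], [0, 0, 10], -1], [[0, 0, 0], [0, 0, 0], -1], [[0, 0, 0], [0, 0, 0], -1], [[0, 0, 0], [0, 0, 0], -1]]'

```text
time_s: 26.3
position: [0.4983, 0.1522, 0.0427]
eef_rot: [0.801, 0.598, 0.001, 0.0]
ft_force: [0.2, 0.1, 0.4]
width: 0.998
```

>>> jog_arm --series '[[[0, 0, 0], [0, 0, 0], 1], [[0, 0, 0], [0, 0, 0], 1], [[0, 0, 0], [0, 0, 0], 1], [[0, 0, 0], [0, 0, 0], 1], [[0, 0, 0], [0, 0, 0], 1], [[0, 0, 0], [0, 0, 0], 1], [[0, 0, 0], [0, 0, 0], 1], [[0, 0, 0], [0, 0, 0], 1]]'

```text
time_s: 27.3
position: [0.4975, 0.1521, 0.0421]
eef_rot: [0.801, 0.598, 0.0, -0.0]
ft_force: [-0.9, 0.3, 6.0]
width: 0.395
```

```bash
python3 - <<'E'
from h import *
W=cam("wrist");go(.5,-.155,.167,-4.5)
print([(x.tolist(),m,q) for x,m,q in blobs(W,[0,170,110],[4,255,255],(260,120,380,330))])
E
```

```text
pos [0.4976 0.1521 0.0421] shift [-293.7   89.7 -125. ] turn z -12.03 tilt 0.02
[([290.1, 213.4], 465, [284, 194, 19, 48]), ([348.3, 214.9], 363, [339, 195, 15, 49]), ([321.4, 280.5], 3509, [291, 244, 64, 72])]
```

>>> jog_arm --series '[[[0, 0, 0], [0, 0, -15], 1], [[0, 0, 0], [0, 0, -35], 1], [[0, 0, 0], [0, 0, -40], 1], [[0, 0, 0], [0, 0, -35], 1], [[0, 0, 0], [-20, 6, 0], 1], [[0, 0, 0], [-44, 14, 0], 1], [[0, 0, 0], [-60, 19, 0], 1], [[0, 0, 0], [-60, 19, 0], 1]]'

```text
time_s: 28.35
position: [0.5008, -0.0416, 0.1673]
eef_rot: [0.801, 0.599, 0.0, 0.001]
ft_force: [1.4, -0.6, -0.7]
width: 0.392
```

>>> jog_arm --series '[[[0, 0, 0], [-60, 18, 0], 1], [[0, 0, 0], [-50, 15, 0], 1], [[0, 0, -6], [0, 0, 0], 1], [[0, 0, -6], [0, 0, 0], 1], [[0, 0, 0], [0, 0, 0], 1], [[0, 0, 0], [0, 0, 0], 1], [[0, 0, 0], [0, 0, 0], 1], [[0, 0, 0], [0, 0, 0], 1]]'

```text
time_s: 29.35
position: [0.5011, -0.1545, 0.1667]
eef_rot: [0.734, 0.679, 0.0, 0.0]
ft_force: [0.1, -0.1, -1.8]
width: 0.392
```

```bash
python3 - <<'E'
from h import *
for i in range(3):W=cam("wrist")
go(.502,-.1555,.042,-4.5)
o=np.array([.498,-.188,.024]);u=np.array([.078,.997,0]);im=W["img"][:,:,::-1].copy()
x=np.array([.997,-.078,0])
for d in(.062,.124):
    for s in(-.037,.037):
        p=proj(W,o+u*d+x*s);cv2.circle(im,tuple(int(v) for v in p),2,(0,0,255),-1);print(p.round(0),end=" ")
cv2.imwrite("pics/w7.png",im[0:330,170:470])
E
```

```text
pos [ 0.5011 -0.1546  0.1667] shift [ -0.8   0.9 124.7] turn z -0.02 tilt 0.01
[286. 162.] [352. 162.] [283. 103.] [354. 103.]
```

View pics/w7.png

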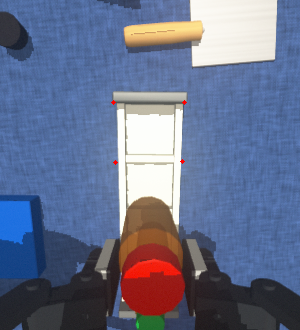

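The divider is at row 158, against 162 predicted, so I'll shift about 2 mm along +tool x. Lowering.

>>> jog_arm --series '[[[0, 0, 0], [1.5, 1, 30], 1], [[0, 0, 0], [0, 0, 40], 1], [[0, 0, 0], [0, 0, 30], 1], [[0, 0, 0], [0, 0, 14], 1], [[0, 0, 0], [0, 0, 7], 1], [[0, 0, 0], [0, 0, 0], 1], [[0, 0, 0], [0, 0, 0], 1], [[0, 0, 0], [0, 0, 0], 1]]'

```text
time_s: 30.5
position: [0.5028, -0.1536, 0.0465]
eef_rot: [0.734, 0.679, 0.0, 0.001]
ft_force: [0.6, -1.1, -0.9]
width: 0.397
```

>>> jog_arm --series '[[[0, 0, 0], [0, 0, 1], 1], [[0, 0, 0], [0, 0, 1], 1], [[0, 0, 0], [0, 0, 1], 1], [[0, 0, 0], [0, 0, 1], 1], [[0, 0, 0], [0, 0, 1], 1], [[0, 0, 0], [0, 0, 0.5], 1], [[0, 0, 0], [0, 0, 0], 1], [[0, 0, 0], [0, 0, 0], 1]]'

```text
time_s: 31.5
position: [0.5022, -0.1533, 0.0402]
eef_rot: [0.734, 0.679, 0.0, -0.0]
ft_force: [-0.4, -0.4, 0.8]
width: 0.393
```

>>> jog_arm --series '[[[0, 0, 0], [0, 0, 0.5], 1], [[0, 0, 0], [0, 0, 0.3], 1], [[0, 0, 0], [0, 0, 0], 1], [[0, 0, 0], [0, 0, 0], 1], [[0, 0, 0], [0, 0, 0], 1], [[0, 0, 0], [0, 0, 0], 1], [[0, 0, 0], [0, 0, 0], 1], [[0, 0, 0], [0, 0, 0], 1]]'

```text
time_s: 32.5
position: [0.5022, -0.1534, 0.0401]
eef_rot: [0.734, 0.679, 0.0, 0.0]
ft_force: [-2.4, -0.2, 4.9]
width: 0.395
```

>>> jog_arm --series '[[[0, 0, 0], [0, 0, -0.4], 1], [[0, 0, 0], [0, 0, 0], -0.2], [[0, 0, 0], [0, 0, 0], -0.6], [[0, 0, 0], [0, 0, 0], -1], [[0, 0, 0], [0, 0, 0], -1], [[0, 0, 0], [0, 0, -20], -1], [[0, 0, 0], [0, 0, -50], -1], [[0, 0, 0], [0, 0, -62], -1]]'

```text
time_s: 33.5
position: [0.5012, -0.1529, 0.172]
eef_rot: [0.734, 0.679, -0.001, -0.001]
ft_force: [2.1, -0.7, -0.6]
width: 1.002
```

>>> jog_arm --series '[[[0, 0, 0], [32, -6, 0], -1], [[0, 0, 0], [60, -10, 0], -1], [[0, 0, 0], [60, -10, 0], -1], [[0, 0, 0], [55, -10, 0], -1], [[0, 0, 0], [35, -6, 0], -1], [[0, 0, 6], [0, 0, 0], -1], [[0, 0, 6], [0, 0, 0], -1], [[0, 0, 0], [0, 0, 0], -1]]'

```text
time_s: 34.5
position: [0.4793, 0.0915, 0.1718]
eef_rot: [0.801, 0.599, 0.0, -0.0]
ft_force: [-0.3, -0.9, -0.6]
width: 0.996
```

>>> jog_arm --series '[[[0, 0, 0], [0, 0, 0], -1], [[0, 0, 0], [0, 0, 0], -1], [[0, 0, 0], [0, 0, 0], -1], [[0, 0, 0], [0, 0, 0], -1], [[0, 0, 0], [0, 0, 0], -1], [[0, 0, 0], [0, 0, 0], -1], [[0, 0, 0], [0, 0, 0], -1], [[0, 0, 0], [0, 0, 0], -1]]'

```text
time_s: 35.5
position: [0.4794, 0.0913, 0.1718]
eef_rot: [0.801, 0.598, 0.0, -0.0]
ft_force: [0.5, -0.3, 0.6]
width: 0.998
```

```bash
python3 - <<'E'
from h import *
W=cam("wrist");S=cam("scene");go(.4791,.0908,.042,-16.5)
im=W["img"][:,:,::-1].copy();p=proj(W,np.array([.4791,.0908,.106]));print(p)
cv2.circle(im,tuple(int(v) for v in p),2,(255,255,255),-1)
cv2.imwrite("pics/w8.png",np.hstack([im[50:350,170:470],cv2.resize(S["img"][150:250,150:283,::-1],(400,300),interpolation=2)]))
E
```

```text
pos [0.4794 0.0913 0.1718] shift [ -0.6  -0.2 129.8] turn z -0.02 tilt 0.01
[319.05085283 206.87982719]
```

View pics/w8.png

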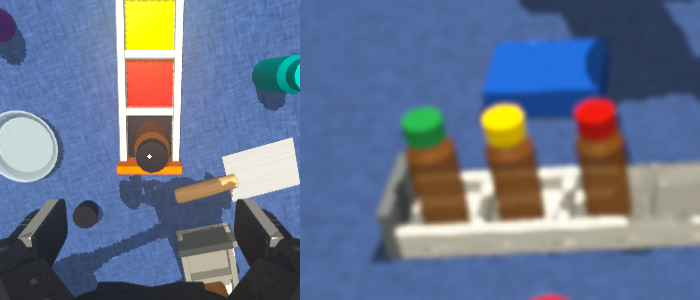

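The black cap is at the predicted spot, and three bottles stand in the order green, yellow, red. Grasping black.

>>> jog_arm --series '[[[0, 0, 0], [0, 1, 23], -1], [[0, 0, 0], [0, 0, 40], -1], [[0, 0, 0], [0, 0, 37], -1], [[0, 0, 0], [0, 0, 20], -1], [[0, 0, 0], [0, 0, 10], -1], [[0, 0, 0], [0, 0, 0], -1], [[0, 0, 0], [0, 0, 0], -1], [[0, 0, 0], [0, 0, 0], -1]]'

```text
time_s: 36.6
position: [0.4812, 0.091, 0.0427]
eef_rot: [0.801, 0.598, 0.001, 0.001]
ft_force: [-0.3, -0.6, 0.4]
width: 0.999
```

>>> jog_arm --series '[[[0, 0, 0], [0, 0, 0], 1], [[0, 0, 0], [0, 0, 0], 1], [[0, 0, 0], [0, 0, 0], 1], [[0, 0, 0], [0, 0, 0], 1], [[0, 0, 0], [0, 0, 0], 1], [[0, 0, 0], [0, 0, 0], 1], [[0, 0, 0], [0, 0, 0], 1], [[0, 0, 0], [0, 0, 0], 1]]'

```text
time_s: 37.6
position: [0.4806, 0.091, 0.0423]
eef_rot: [0.801, 0.598, 0.0, 0.0]
ft_force: [0.1, -0.5, 4.7]
width: 0.395
```

```bash
python3 - <<'E'
from h import *
go(.507,-.092,.167,-4.5)
E
```

```text
pos [0.4806 0.091  0.0423] shift [-167.9   77.4 -124.7] turn z -12.02 tilt 0.04
```

>>> jog_arm --series '[[[0, 0, 0], [0, 0, -15], 1], [[0, 0, 0], [0, 0, -35], 1], [[0, 0, 0], [0, 0, -40], 1], [[0, 0, 0], [0, 0, -35], 1], [[0, 0, 0], [-20, 9, 0], 1], [[0, 0, 0], [-44, 20, 0], 1], [[0, 0, 0], [-50, 23, 0], 1], [[0, 0, 0], [-34, 16, 0], 1]]'

```text
time_s: 38.6
position: [0.5034, -0.0722, 0.1663]
eef_rot: [0.802, 0.598, -0.0, -0.0]
ft_force: [0.6, 0.7, -0.3]
width: 0.393
```

>>> jog_arm --series '[[[0, 0, 0], [-20, 9, 0], 1], [[0, 0, -6], [0, 0, 0], 1], [[0, 0, -6], [0, 0, 0], 1], [[0, 0, 0], [0, 0, 0], 1], [[0, 0, 0], [0, 0, 0], 1], [[0, 0, 0], [0, 0, 0], 1], [[0, 0, 0], [0, 0, 0], 1], [[0, 0, 0], [0, 0, 0], 1]]'

```text
time_s: 39.6
position: [0.5064, -0.0919, 0.1668]
eef_rot: [0.734, 0.679, 0.0, 0.0]
ft_force: [-0.1, 0.5, -0.5]
width: 0.394
```

```bash
python3 - <<'E'
from h import *
for i in range(3):W=cam("wrist")
go(.507,-.092,.042,-4.5)
o=np.array([.498,-.187,.024]);u=np.array([.078,.997,0]);im=W["img"][:,:,::-1].copy()
x=np.array([.997,-.078,0])
for d in(.124,):
    for s in(-.037,.037):
        p=proj(W,o+u*d+x*s);cv2.circle(im,tuple(int(v) for v in p),2,(0,0,255),-1)
cv2.imwrite("pics/w9.png",im[0:400,170:470])
E
```

```text
pos [ 0.5064 -0.0919  0.1668] shift [ -0.    0.6 124.8] turn z -0.02 tilt 0.01
```

View pics/w9.png

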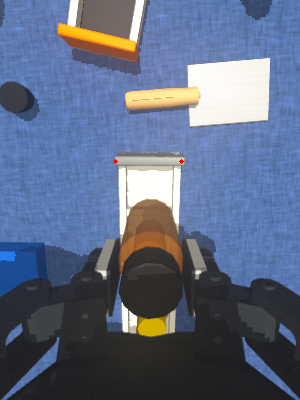

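The black bottle is above the left well, with the end plate where predicted (row 161). Lowering.

>>> jog_arm --series '[[[0, 0, 0], [0, 1, 30], 1], [[0, 0, 0], [0, 0, 40], 1], [[0, 0, 0], [0, 0, 30], 1], [[0, 0, 0], [0, 0, 14], 1], [[0, 0, 0], [0, 0, 7], 1], [[0, 0, 0], [0, 0, 0], 1], [[0, 0, 0], [0, 0, 0], 1], [[0, 0, 0], [0, 0, 0], 1]]'

```text
time_s: 40.75
position: [0.5081, -0.0922, 0.0466]
eef_rot: [0.734, 0.679, 0.001, 0.001]
ft_force: [0.7, 0.4, -1.4]
width: 0.391
```

>>> jog_arm --series '[[[0, 0, 0], [0, 0, 1], 1], [[0, 0, 0], [0, 0, 1], 1], [[0, 0, 0], [0, 0, 1], 1], [[0, 0, 0], [0, 0, 1], 1], [[0, 0, 0], [0, 0, 1], 1], [[0, 0, 0], [0, 0, 0.5], 1], [[0, 0, 0], [0, 0, 0.5], 1], [[0, 0, 0], [0, 0, 0], 1]]'

```text
time_s: 41.75
position: [0.5074, -0.0921, 0.0403]
eef_rot: [0.734, 0.679, 0.0, 0.0]
ft_force: [-1.4, -0.4, 4.9]
width: 0.395
```

>>> jog_arm --series '[[[0, 0, 0], [0, 0, 0], 1], [[0, 0, 0], [0, 0, 0.3], 1], [[0, 0, 0], [0, 0, 0], 1], [[0, 0, 0], [0, 0, 0], 1], [[0, 0, 0], [0, 0, 0], 1], [[0, 0, 0], [0, 0, 0], 1], [[0, 0, 0], [0, 0, 0], 1], [[0, 0, 0], [0, 0, 0], 1]]'

```text
time_s: 42.75
position: [0.5075, -0.0921, 0.0403]
eef_rot: [0.734, 0.679, 0.0, 0.0]
ft_force: [-1.7, -0.3, 6.6]
width: 0.394
```

Contact. Releasing and backing up.

>>> jog_arm --series '[[[0, 0, 0], [0, 0, -0.5], 1], [[0, 0, 0], [0, 0, 0], -0.2], [[0, 0, 0], [0, 0, 0], -0.6], [[0, 0, 0], [0, 0, 0], -1], [[0, 0, 0], [0, 0, 0], -1], [[0, 0, 0], [0, 0, -20], -1], [[0, 0, 0], [0, 0, -50], -1], [[0, 0, 0], [0, 0, -60], -1]]'

```text
time_s: 43.75
position: [0.5065, -0.0918, 0.1703]
eef_rot: [0.734, 0.679, -0.001, -0.001]
ft_force: [1.5, -1.3, -0.6]
width: 1.001
```

>>> jog_arm --series '[[[0, 0, 0], [0, 0, -30], -1], [[0, 0, 0], [40, 0, 0], -1], [[0, 0, 0], [60, -10, 0], -1], [[0, 0, 0], [60, -10, 0], -1], [[0, 0, 0], [60, -10, 0], -1], [[0, 0, 0], [40, 0, 0], -1], [[0, 0, 0], [0, 0, 0], -1], [[0, 0, 0], [0, 0, 0], -1]]'

```text
time_s: 44.75
position: [0.4978, 0.169, 0.1998]
eef_rot: [0.734, 0.679, -0.0, 0.0]
ft_force: [0.7, -0.6, 0.3]
width: 0.999
```

```bash
python3 - <<'E'
from h import *
T=cam("top");S=cam("scene")
for n,X in dict(g=(.4922,-.278),y=(.4973,-.2173),r=(.5022,-.1534),k=(.5075,-.0921)).items():
    print(n,proj(T,np.array([*X,.104])).round(1),proj(S,np.array([*X,.095])).round(1))
a=cv2.resize(T["img"][150:240,160:460,::-1],(800,240),interpolation=2);b=cv2.resize(S["img"][150:250,160:460,::-1],(800,267),interpolation=2)
cv2.imwrite("pics/end.png",np.vstack([a,b]));s=sense();print(s["time_s"],s["width"],s["position"])
E
```

```text
g [440.  202.9] [190.1 192.3]
y [411.7 199.8] [218.6 191.1]
r [382.  196.7] [248.4 189.6]
k [353.5 193.5] [276.7 188.5]
44.85 0.9981503512240242 [0.4979868  0.16828287 0.19990205]
```

View pics/end.png

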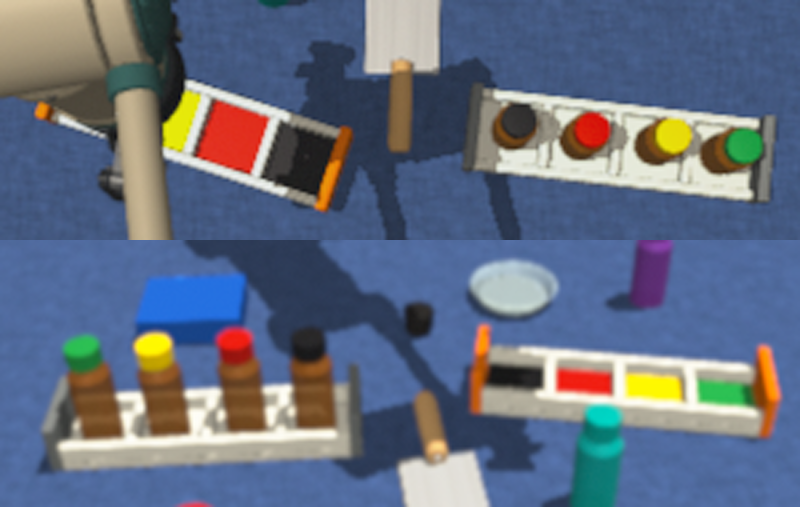

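All four bottles stand upright in the grey rack. From the robot's left they read black, red, yellow, green, and the gripper is clear.

```bash
python3 -c "from bench import hand_in;print(hand_in())"
```

```text
the job is handed in; nothing more can be done
None
```

All four bottles are in the grey rack in reverse order, and I handed the job in at about 45 s of the 106 s limit. From the robot's left the row now reads black, red, yellow, green; in the orange rack it read green, yellow, red, black. I gripped each bottle across the row and lowered it slowly to the floor of its well. I released each at no more than about 8 N of measured force.

**Final checks:**
- **Placement:** the last top and scene pictures show each bottle upright in its own well. In the final picture I compared only the green cap with its predicted position; it was about 2 px off. The gripper was open and well clear.
- **Look-alikes:** the turquoise and purple bottles were not touched.

**Readings that disagreed:**
- **Cap heights:** these triangulated to 101–103 mm from the fixed cameras and 95–97 mm with the wrist camera, against 106 mm in the text. The wrist readings were taken while the arm was still settling.
- **Plan positions:** the top and wrist cameras differed by about 5 mm, so I used values in between.
- **Grey rack end plates:** triangulating two of their corners gave about 90 mm instead of 45 mm because I had matched the wrong corners. I discarded those and used the well floors and dividers instead.
- **Green bottle:** its landing showed only as the weight coming off the wrist. The other three showed clear contact of 5–8 N.

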